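# Prop the parts feeder's cover open

### The arm

A 6-joint arm with a two-finger parallel gripper is mounted at the origin on a cart in front of the work surface, level with it; the furniture and walls round the work are solid. World frame = base frame: x ahead of the robot, y to its left, z up, the work surface at z = 0. Lengths are in mm, angles in rad, forces in N, time in s.
With the tool pointing down it reaches from about 350 to 775 mm from the base axis. Payload 5.5 kg.
Tool frame: the origin (TCP) lies at the very end of the fingers, on their centre line; the grasp point (between the pads) lies 19 mm behind it; z points along the fingers, y is the direction in which the jaws open and shut (so a half turn about z gives the same grasp; the last joint's range is limited). The gripper opens to 85 mm and grips with 20 to 120 N. Pads are 22 mm wide; open, the fingers measure 114 mm over their backs; the gripper's body (76 mm by 85 mm) begins 54 mm behind the grasp point. The pads swing forward as they close: fully open they stand 13 mm farther back than shut.
Start: joints at [0.992, 0.313, 0.046, 1.304, 0, 1.431], TCP at [244.32, 520.557, 231.323] pointing down, gripper open.
Joint ranges: [-2.76, 2.76], [-0.86, 1.69], [-1.03, 1.26], [-2.2, 2.34], [-1.47, 1.5], [-3.14, 3.14]. Speed limits (rad/s): [2.57, 2.57, 3.14, 3.14, 3.14, 3.14].

### API

Orientations are given as a unit quaternion [w, x, y, z].
In Python, from workcell import monitor, snapshot, camera_info, r gives the robot as it stands. The module is installed in compiled form; this text tells all that it offers.
- The arm moves only by the tool play_rows, never from a script. Its argument "deltas" is text: rows parted by semicolons, each of 4 numbers parted by spaces: the shift along the tool's x, y, z in cm, then the turn about the tool's z in degrees. In form: x y z turn; .... A call has 1 to 10 rows; each row is the pose to reach, as a shift and turn from the pose commanded when the call began, along the tool's axes at that moment; what a row does not reach only later rows make up. A row lasts 1/12 s, in which the tool goes at most 41.7 mm and 7.16 degrees, less where a joint would pass 70% of its speed; a pose out of reach is approached as far as the arm can. A call with a gripper value outside its range is refused whole. "gripper" is the opening, from 0 (shut) to 1 (fully open), set as the call begins (left out, the last holds). The fingers move at their own pace and stop on an object; "grip_force" is the grip in N (left out, the last holds). Time passes only in rows, so rows that repeat a pose let the fingers close. It gives the time, the measured TCP pose, the force and the opening at its end, in the units of the state.
- monitor.read_state(): the state, without advancing time (a new reading comes with each control period).
- snapshot(name): name is "scene" or "top" or "wrist"; returns the picture (420x560x3 uint8, red, green, blue); there is no depth.
- camera_info(name): a dict with "fx", "fy", "cx", "cy" (pixels), "view" (4x4, takes a point from world to camera coordinates); the wrist camera has in their place "T_tool_cam" (4x4, takes a point from camera to tool coordinates, whose origin is the TCP and whose axes are the flange's). Camera axes: x right, y down, z forward; pixel columns grow to the right and rows downward; lengths in mm; the calibration is good to about 2 mm. A picture is of the moment at which its call begins: read the wrist's pose just before it. camera_info takes no time and is no camera call.
- r.close_job(): hands the job in, once; it reports no verdict.
The state is a dict: "time_s": time; "joints": joint angles; "joint_velocities": joint speeds; "joint_efforts": joint torques, N m; "eef_pos": TCP position; "tool_rot": TCP orientation; "force": force on the tool from outside, world axes, zero at the start; "ft_torque": the same for the moment, N m; "grip_width": opening from 0.0 (shut) to 1.0 (fully open).
Only numpy, scipy, OpenCV 4.12 (cv2) and the standard library are available. Lean on these libraries where they do the work, as an engineer would, in place of code of your own. Each camera call takes 0.05 s, during which the arm holds its last target. There are 200 camera calls.

### The job

Get the small grey parts feeder ready for cleaning. First, with the blue cover still shut, flip the toggle on the yellow isolator box over to the side of the red dot until it snaps; then lift the cover by its black handle all the way back until it leans by itself, swing the prop rod with the red sleeve up from inside, take the cover again and lower it gently until the rod's end sits in the yellow socket under the cover and holds it open. Let go of everything, and leave the spray can next to it, the screwdriver and the oil bottle where they are.

Things in the scene. Friction and masses are not known exactly. Their poses are not given: they have to be found in the camera images.
- machine: parts feeder, fixed: open-topped grey tray 175 x 150 x 80 mm (x, y, z), walls 6 mm; origin at the centre of its underside, x points from the handle side to the hinge side, z up; its rim is 80 mm up, the parts inside reach no higher than 45 mm (the rod's rubber rest 54 mm, the rod's pivot ears at the front wall 73 mm)
- hood (a joint): blue cover's hinge angle: 0 shut, grows as the front goes up, stop at 1.75 rad (leans back by its own weight beyond about 1.6); below that it falls shut under its weight (0.35 kg) unless held. It stands at about 1.0 rad when held by the rod in the socket
- hood_hinge (a point): point on the cover's hinge line (along the machine's y), 67.5 mm behind the machine's origin and 85 mm up; turns with the cover: its x axis points from the handle to the hinge in the plane of the cover
- bar_mid (a point): middle of the black D handle at the cover's front edge: round bar 12 mm thick and 72 mm long along the machine's y, 188 mm from the hinge line, 35 mm in front of the cover's edge on two legs (60 mm clear between them); can turn between fingers that pinch it
- rod (a joint): prop rod's angle: 0 lying inside the tray pointing to the hinge side, grows as its tip swings up and toward the handle side, up to 1.5 rad. Its pivot is stiff (about 0.05 N m) so it stays at the angle where it is left. The tip meets the socket when the rod stands at 0.93 rad and the cover at 1.0 rad; from 0.88 to 1.0 rad the socket catches it as the cover is lowered
- rod_pivot (a point): pivot of the rod, 67.5 mm before and 12 mm to the right of the machine's origin, 63 mm up; turns about the machine's y
- rod_grip (a point): middle of the rod's red sleeve (13 mm thick, 34 mm long along the rod), 85 mm from the pivot; the steel rod itself is 9 mm thick
- rod_tip (a point): centre of the rod's black 12 mm ball end, 128 mm from the pivot
- socket (a point): yellow socket under the cover, 100 mm from the hinge line and 12 mm to the right of the middle: the place where the centre of the rod's ball end sits; cup about 16 mm wide at its bottom and 12 mm deep, slightly flared mouth
- isolator: yellow isolator box, fixed, 70 x 60 x 50 mm, origin at the centre of its underside; its x points from the green dot (on) to the red dot (off)
- toggle (a joint): toggle lever's angle: 0 on (leaning to the box's -x, green dot), 0.9 off (leaning to +x, red dot); snaps away from the middle (0.45) to either end, about 1 N at the tip; pivot 57 mm above the bench over the middle of the box, lever reaches 45 mm from the pivot
- toggle_tip (a point): end of the black toggle lever (12 mm thick)
- spray_can: spray can with a green cap, standing, 54 mm wide, 166 mm tall, origin at its foot; a bystander
- driver_0: orange screwdriver lying on the bench, 182 mm long, 27 mm thick, along its own y; a bystander
- oil_bottle: small white bottle with a black nozzle, standing, 46 mm wide, 132 mm tall, origin at its foot; a bystander

How it is judged (in metres and radians):
On the way, in this order (a step that is already met when the one before it is completed fails the run):
1. the toggle is snapped over to off while the cover is still shut (value of joint toggle above 0.8 rad and value of joint hood below 0.15 rad), for 0.2 s.
2. the cover is raised until it leans back (value of joint hood above 1.6 rad), for 0.2 s.
3. the prop rod is swung up (value of joint rod above 0.7 rad), for 0.2 s.
At the end, for the whole second after the job is handed in: the toggle is off (above 0.8 rad), the ball end of the rod sits in the socket (within 9 mm of its seat), and the cover rests still on it at 0.88 to 1.12 rad (value of joint toggle above 0.8 rad and distance between rod_tip and socket below 0.009 m and value of joint hood between 0.88 and 1.12 rad and velocity of joint hood between -0.1 and 0.1 rad/s); the robot touches nothing.
It fails at once if the cover is slammed down (closing faster than 1.8 rad/s) (velocity of joint hood below -1.8 rad/s).
It fails at once if the spray can is moved more than 30 mm (distance of spray_can from where it was at the start of the episode above 0.03 m).
It fails at once if the screwdriver is moved more than 30 mm (distance of driver_0 from where it was at the start of the episode above 0.03 m).
It fails at once if the oil bottle is moved more than 30 mm (distance of oil_bottle from where it was at the start of the episode above 0.03 m).
It also fails if it takes over 72 s, if anything falls off the work surface, if the arm or the gripper's body presses on something with over 40 N, if the wrist force passes 120 N, or if a joint passes its speed limit or range.

## Working session

There is one attempt and no reset: what is moved stays moved. The work goes in short steps, Python scripts to look and compute and a tool call to move; the robot and the scene stay as the last step left them, time stands still between calls to the robot, and variables do not carry over. Pictures are saved under pics/ and viewed, about 8 in all and at most 12, crops included, and the job is handed in when it is done.

Besides the shell and the picture viewer there is one more tool, called in YAML: its name, and indented under it one key for each argument. play_rows: Moves the arm, as the interface text tells. Its arguments: {"type":"object","properties":{"deltas":{"type":"string"},"gripper":{"type":"number"},"grip_force":{"type":"number"}},"required":["deltas"]}

```bash
mkdir -p pics
cat > h.py <<'E'
import numpy as np, cv2
from scipy.spatial.transform import Rotation as R
from workcell import monitor, snapshot, camera_info, r
def cam(n):
    c=camera_info(n); K=np.array([[c['fx'],0,c['cx']],[0,c['fy'],c['cy']],[0,0,1.]])
    if n=='wrist':
        s=monitor.read_state(); q=s['tool_rot']; T=np.eye(4); T[:3,:3]=R.from_quat([q[1],q[2],q[3],q[0]]).as_matrix(); T[:3,3]=s['eef_pos']
        V=np.linalg.inv(T@np.array(c['T_tool_cam']))
    else: V=np.array(c['view'])
    return K,V
def ray(K,V,u,v):
    Vi=np.linalg.inv(V); d=Vi[:3,:3]@np.linalg.inv(K)@[u,v,1.]; return Vi[:3,3],d/np.linalg.norm(d)
def onz(K,V,u,v,z):
    o,d=ray(K,V,u,v); return o+d*(z-o[2])/d[2]
def proj(K,V,p):
    c=V[:3,:3]@np.asarray(p,float)+V[:3,3]; c=K@c; return c[:2]/c[2]
def shot(n,f):
    C=cam(n); im=snapshot(n); cv2.imwrite('pics/'+f,cv2.cvtColor(im,cv2.COLOR_RGB2BGR)); return C,im
def tri(rays):
    A=0;b=0
    for o,d in rays:
        P=np.eye(3)-np.outer(d,d);A=A+P;b=b+P@o
    return np.linalg.solve(A,b)
E
python3 - <<'E'
from h import *
for n in('scene','top'):
    C,im=shot(n,n+'0.png'); print(n,np.round(C[0],1).tolist(),np.round(C[1],3).tolist())
print(monitor.read_state())
a=cv2.imread('pics/scene0.png');b=cv2.imread('pics/top0.png')
E
```

```text
scene [[391.4, 0.0, 282.0], [0.0, 391.4, 214.8], [0.0, 0.0, 1.0]] [[0.841, -0.541, -0.024, -357.087], [-0.341, -0.494, -0.8, 348.534], [0.421, 0.681, -0.6, 634.748], [0.0, 0.0, 0.0, 1.0]]
top [[467.1, 0.0, 282.8], [0.0, 467.1, 202.6], [0.0, 0.0, 1.0]] [[-0.017, -1.0, -0.016, 194.28], [-0.992, 0.019, -0.128, 571.99], [0.128, 0.014, -0.992, 1083.448], [0.0, 0.0, 0.0, 1.0]]
{'time_s': 0.1, 'joints': array([9.92418472e-01, 3.13952416e-01, 4.50884285e-02, 1.30360073e+00,
       5.05050955e-05, 1.43122204e+00]), 'joint_velocities': array([-0.00059351, -0.00135008,  0.00503408, -0.00063776, -0.00101264,
        0.00034903]), 'joint_efforts': array([ 3.29362891e-03, -4.81727457e+01,  2.99242687e+01,  1.27500945e-02,
       -5.54054168e-05, -3.08811502e-05]), 'eef_pos': array([244.02268226, 520.14849815, 230.48091457]), 'tool_rot': array([-3.16709160e-04,  2.17645731e-01,  9.76027479e-01, -7.72150507e-04]), 'force': array([ 0.75921635, -0.64669478,  0.32955008]), 'ft_torque': array([-0.02766658, -0.04801588, -0.02235908]), 'grip_width': 1.0020013020073184}
```

View pics/scene0.png

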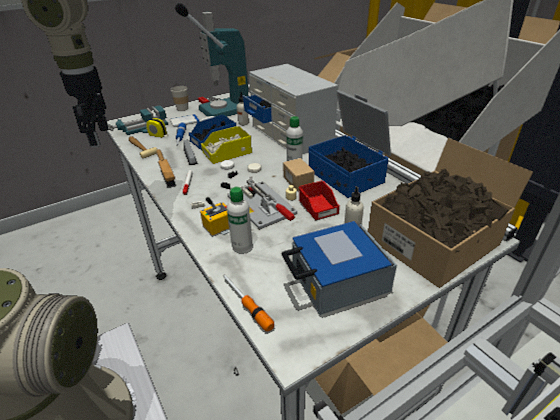

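View pics/top0.png

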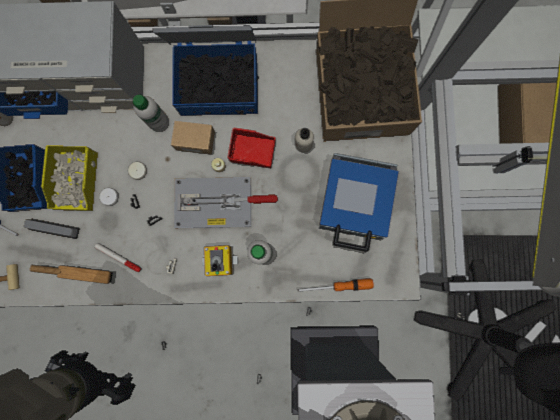

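Run:
```python
from h import *
im=cv2.imread('pics/top0.png'); K,V=cam('top'); hsv=cv2.cvtColor(im,cv2.COLOR_BGR2HSV)
print('base px',proj(K,V,[0,0,0]))
def big(m,x0,y0,x1,y1):
    w=np.zeros_like(m); w[y0:y1,x0:x1]=m[y0:y1,x0:x1]
    cs,_=cv2.findContours(w,cv2.RETR_EXTERNAL,cv2.CHAIN_APPROX_NONE); return max(cs,key=cv2.contourArea)
for nm,lo,hi,box,z in [('lid',(100,110,60),(125,255,255),(310,150,405,250),95),('iso',(20,130,90),(35,255,255),(195,235,245,285),50),('driver',(5,160,100),(17,255,255),(290,270,390,300),14)]:
    c=big(cv2.inRange(hsv,lo,hi),*box); rc=cv2.minAreaRect(c); bp=cv2.boxPoints(rc)
    print(nm,cv2.contourArea(c),np.round(rc[0],1),[np.round(onz(K,V,*p,z)[:2],0).tolist() for p in bp], np.round(bp,0).tolist())
a=cv2.resize(im[145:295,300:420],None,fx=4,fy=4,interpolation=cv2.INTER_CUBIC)
b=cv2.resize(im[225:300,195:275],None,fx=4,fy=4,interpolation=cv2.INTER_CUBIC)
o=np.zeros((600,800,3),np.uint8);o[:600,:480]=a;o[:300,480:800]=b
s=cv2.imread('pics/scene0.png')
o[300:600,480:800]=cv2.resize(s[175:265,190:286],(320,300),interpolation=cv2.INTER_CUBIC)
cv2.imwrite('pics/c1.png',o)
```

```text
base px [366.57637382 449.20807577]
lid 4413.5 [359.3 197.5] [[517.0, 101.0], [669.0, 68.0], [637.0, -85.0], [486.0, -49.0]] [[319.0, 224.0], [332.0, 158.0], [399.0, 171.0], [387.0, 237.0]]
iso 336.5 [216.9 260.3] [[474.0, 372.0], [476.0, 313.0], [408.0, 309.0], [406.0, 368.0]] [[203.0, 246.0], [229.0, 245.0], [230.0, 274.0], [205.0, 276.0]]
driver 122.5 [343.5 285.7] [[384.0, 66.0], [386.0, 20.0], [367.0, 19.0], [364.0, 65.0]] [[334.0, 282.0], [353.0, 281.0], [353.0, 289.0], [334.0, 291.0]]
```

View pics/c1.png

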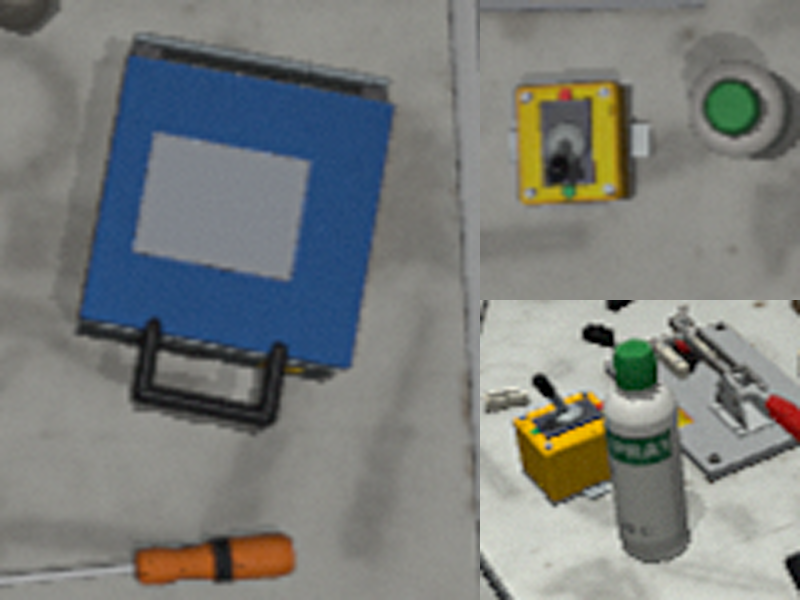

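The blue cover is at top px ≈(359,197), with the handle bar around (351,247). The isolator is at (217,260) with green near the robot and red away from it, and the spray can's cap is at (258,251), just to its right.

Run:
```python
from h import *
K,V=cam('top')
f=lambda X,Y:(300+X/4,145+Y/4); g=lambda X,Y:(195+(X-480)/4,225+Y/4)
for n,p,z in [('can cap',g(733,107),160),('lever tip',g(560,165),97),('iso c',g(568,143),50),('red',g(566,94),50),('green',g(569,190),50),('barL',f(140,398),85),('barR',f(265,422),85),('bottle',(304,138),120)]:
    print(n,np.round(onz(K,V,*p,z),1))
```

```text
can cap [456.1 235.8 160. ]
lever tip [427.1 337.4  97. ]
iso c [439.5 340.3  50. ]
red [468.2 341.5  50. ]
green [412.3 339.7  50. ]
barL [471.3  66.3  85. ]
barR [456.5  -3.9  85. ]
bottle [711.4 132.2 120. ]
```

play_rows:
  deltas: "0 0 0 -7;0 0 0 -14;0 0 0 -21;0 0 0 -25;0 0 0 -25"
  gripper: 0

```text
time_s: 0.52
eef_pos: [244.1, 520.3, 230.8]
tool_rot: [-0.0, 0.0, 1.0, -0.0]
force: [0.3, -0.3, -1.1]
grip_width: 0.303
```

play_rows:
  deltas: "-3 -3 0 0;-6 -7 0 0;-8.5 -10.5 1 0;-11 -14 4 0;-14 -17.8 7 0;-14 -17.8 10 0;-14 -17.8 12.5 0;-14 -17.8 14.2 0;-14 -17.8 14.2 0"

```text
time_s: 1.27
eef_pos: [381.2, 339.2, 84.8]
tool_rot: [-0.004, 0.003, 1.0, -0.002]
force: [-1.3, 0.2, 0.8]
grip_width: -0.002
```

Run:
```python
from h import *
C,im=shot('wrist','w1.png'); print(monitor.read_state()['eef_pos']); print(np.round(np.linalg.inv(C[1]),2).tolist(), C[0].tolist())
C,s=shot('scene','s1.png')
o=np.hstack([im, cv2.resize(s[150:270,180:270],(240,320))[:].copy() if 0 else np.vstack([cv2.resize(s[170:260,190:250],(240,360)),np.zeros((60,240,3),np.uint8)])])
cv2.imwrite('pics/c2.png',o[...,::-1])
```

```text
[382.30797581 340.64718776  87.29178865]
[[0.01, 0.95, 0.31, 299.66], [1.0, -0.01, -0.01, 339.66], [-0.01, 0.31, -0.95, 228.04], [0.0, 0.0, 0.0, 1.0]] [[373.4246492133921, 0.0, 270.6151723772604], [0.0, 373.4246492133921, 206.00978278884034], [0.0, 0.0, 1.0]]
```

View pics/c2.png

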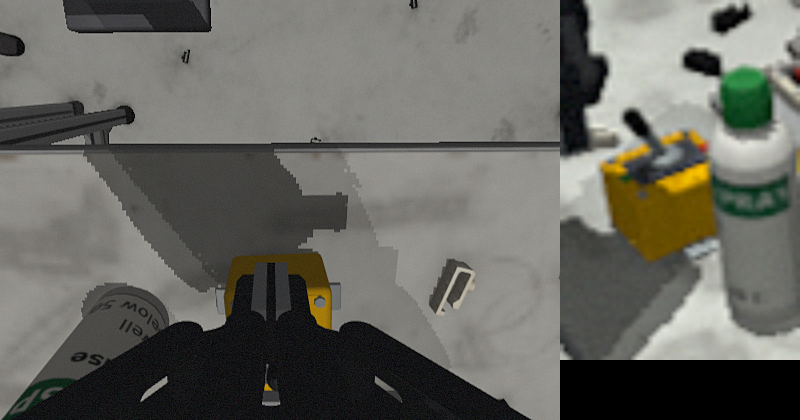

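play_rows:
  deltas: "-1.5 0 0 0;-3 0 0 0;-3.8 0 0 0;-4.5 0 0 0;-5.2 0 0 0;-5.5 0 0 0;-5.5 0 0 0;-3 0 -2 0;-2 0 -6 0;-2 0 -9 0"

```text
time_s: 2.2
eef_pos: [400.2, 341.4, 180.0]
tool_rot: [-0.002, 0.001, 1.0, -0.001]
force: [1.1, 0.3, 0.7]
grip_width: 0.005
```

Run:
```python
from h import *
C,s=shot('scene','s2.png');C,t=shot('top','t2.png')
o=np.hstack([cv2.resize(s[170:260,190:270],(400,450)),cv2.resize(t[225:300,195:275],(400,450))])
cv2.imwrite('pics/c3.png',o[...,::-1])
```

```text
(no output)
```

View pics/c3.png

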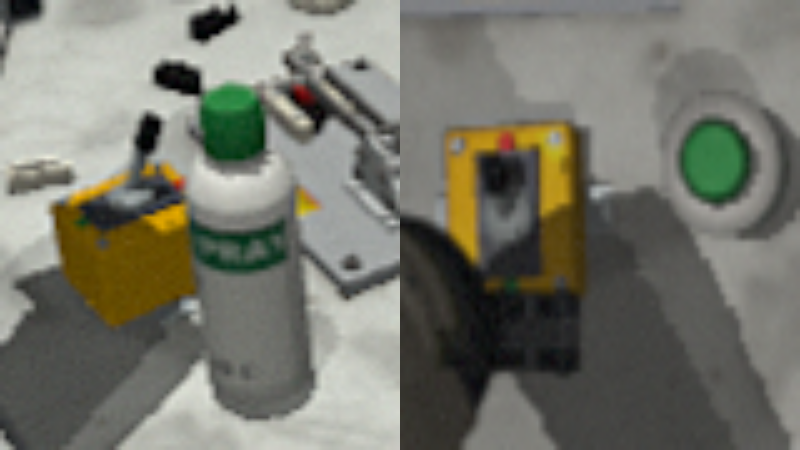

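play_rows:
  deltas: "0 0 -4 0;0 -1 -8 0;-0.5 -5 -8 -7;-1 -9 -8 -14;-2 -13 -8 -21;-3 -17 -8 -28;-4 -21 -8 -35;-5 -25 -8 -42;-6 -29 -8 -49;-6.6 -30.9 -8 -56"
  gripper: 0.5

```text
time_s: 3.13
eef_pos: [464.3, 48.7, 258.8]
tool_rot: [-0.0, -0.421, 0.907, 0.0]
force: [0.4, 0.6, 0.1]
grip_width: 0.501
```

play_rows:
  deltas: "0 0 2 -7;0 0 4 -14;0 0 6 -21.7;0 0 6 -21.7;0 0 6 -21.7;0 0 6 -21.7"

```text
time_s: 3.63
eef_pos: [464.9, 50.4, 199.9]
tool_rot: [0.0, -0.581, 0.814, -0.0]
force: [0.2, -0.7, 0.3]
grip_width: 0.498
```

Run:
```python
from h import *
s=monitor.read_state();print(s['eef_pos'],s['tool_rot'],s['joints'])
C,im=shot('wrist','w3.png'); np.savez('w3.npz',K=C[0],V=C[1])
```

```text
[464.93519106  50.41142931 199.9224599 ] [ 1.58877995e-04 -5.81285216e-01  8.13699862e-01 -8.40453977e-05] [-6.39510149e-02  1.18994842e-01 -2.78887441e-01  1.17256157e+00
  7.06015128e-05 -1.30456557e+00]
```

View pics/w3.png

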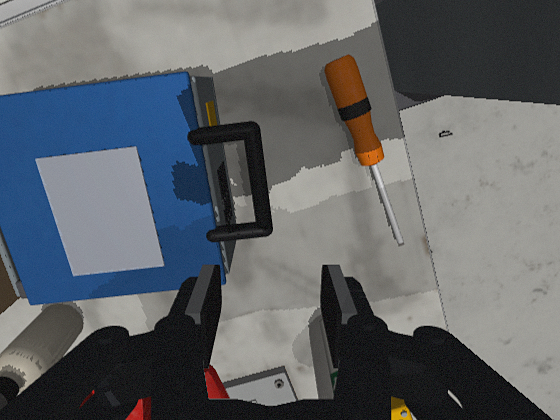

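Run:
```python
from h import *
d=np.load('w3.npz');K,V=d['K'],d['V']
for z in(85,90):
    a=onz(K,V,258,127,z);b=onz(K,V,264,232,z);m=(a+b)/2;v=a-b
    print(z,a,b,m,np.linalg.norm(v),'mach yaw',np.degrees(np.arctan2(v[1],v[0]))+90)
for p in [(36,158),(138,147),(163,265),(74,276),(190,72),(28,304),(218,296)]: print(p,np.round(onz(K,V,*p,95),1))
c,s=np.cos,np.sin
q=monitor.read_state();t=np.radians(251.07);X=np.array([c(t),s(t)]);Y=np.array([s(t),-c(t)])
m=(onz(K,V,258,127,85)+onz(K,V,264,232,85))/2
dd=m[:2]-q['eef_pos'][:2];print('tool shift',dd@X,dd@Y)
```

```text
85 [456.12757846  -2.57332043  85.        ] [477.71527828  71.51201242  85.        ] [466.92142837  34.46934599  85.        ] 77.16647799936534 mach yaw -16.24557652538404
90 [455.77297107  -3.07038438  90.        ] [476.94155415  69.57661073  90.        ] [466.35726261  33.25311318  90.        ] 75.66832103041939 mach yaw -16.245576525384053
(36, 158) [603.2 -32.6  95. ]
(138, 147) [535.2 -17.1  95. ]
(163, 265) [555.5  68.3  95. ]
(74, 276) [622.2  55.2  95. ]
(190, 72) [484.2 -49.2  95. ]
(28, 304) [667.4  65.3  95. ]
(218, 296) [526.7 106.   95. ]
tool shift 14.59691555414146 -6.622517484758829
```

play_rows:
  deltas: "1.6 -0.6 2 -5.5;1.6 -0.6 4 -5.5;1.6 -0.6 8 -5.5;1.6 -0.6 10 -5.5;1.6 -0.6 11.5 -5.5;1.6 -0.6 12.6 -5.5;1.6 -0.6 12.6 -5.5;1.6 -0.6 12.6 -5.5"
  gripper: 0.32

```text
time_s: 4.35
eef_pos: [465.9, 33.3, 74.0]
tool_rot: [0.0, -0.62, 0.784, -0.0]
force: [-0.5, 0.4, 0.5]
grip_width: 0.32
```

play_rows:
  deltas: "0 0 0 0;0 0 0 0;0 0 0 0;0 0 0 0;0 0 0 0"
  gripper: 0
  grip_force: 30

```text
time_s: 4.77
eef_pos: [468.4, 32.8, 74.9]
tool_rot: [0.002, -0.621, 0.784, -0.002]
force: [6.1, -1.5, -2.7]
grip_width: 0.126
```

Run:
```python
from h import *
s=monitor.read_state();print(s['eef_pos'],s['tool_rot'],s['force'],s['ft_torque'],s['grip_width'])
C,im=shot('scene','s4.png');C,w=shot('wrist','w4.png');np.savez('w4.npz',K=C[0],V=C[1])
o=np.hstack([cv2.resize(im[200:320,260:400],(420,360)),cv2.resize(w,(380,360))])
cv2.imwrite('pics/c4.png',o[...,::-1])
```

```text
[468.40032865  32.801077    74.92442418] [ 0.00218264 -0.62066231  0.78407211 -0.00211155] [ 6.13833755 -1.51187632 -2.66030202] [-0.17471509 -1.08365987  0.19419264] 0.12597643093301183
```

View pics/c4.png

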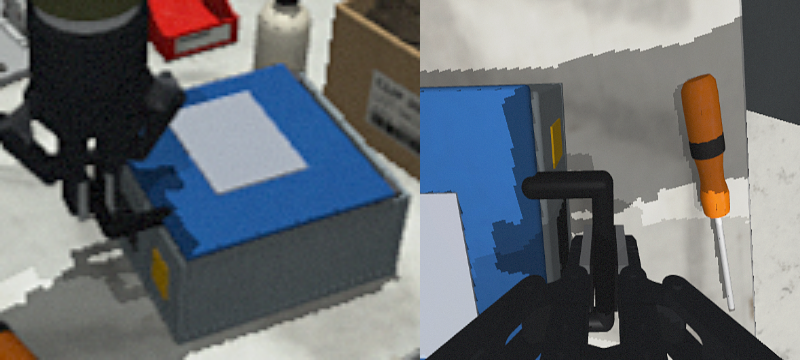

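play_rows:
  deltas: "0 -0.15 -2.25 0;0 -0.55 -4.5 0;0 -1.2 -6.6 0;0 -2.1 -8.7 0;0 -3.3 -10.6 0;0 -4.7 -12.4 0;0 -6.25 -14 0;0 -8 -15.4 0;0 -10 -16.6 0;0 -12 -17.5 0"

```text
time_s: 5.7
eef_pos: [583.4, 8.0, 247.3]
tool_rot: [0.002, -0.621, 0.784, 0.002]
force: [6.0, 9.0, -13.9]
grip_width: 0.12
```

Run:
```python
from h import *
s=monitor.read_state();print(s['eef_pos'],s['force'],s['ft_torque'],s['grip_width'],s['joints'])
```

```text
[583.39677173   7.99985332 247.26704068] [  5.98477105   9.02681974 -13.92146478] [ 1.78416449 -1.10338824  0.14096681] 0.12048298129280899 [-0.12680161  0.32723157  0.10451277  1.3494916   0.00570688 -1.46754722]
```

play_rows:
  deltas: "0 -1.4 0 0;0 -2.7 -0.2 0;0 -4.1 -0.4 0;0 -5.5 -0.5 0;0 -7 -0.6 0;0 -8.3 -0.5 0;0 -9.3 -0.4 0;0 -10 -0.3 0;0 -10 -0.3 0"

```text
time_s: 6.45
eef_pos: [683.0, -13.4, 255.1]
tool_rot: [0.006, -0.622, 0.783, -0.0]
force: [4.6, 11.7, 10.3]
grip_width: 0.124
```

Run:
```python
from h import *
s=monitor.read_state();print(s['eef_pos'],s['force'],s['ft_torque'],s['grip_width'],s['joints'])
```

```text
[682.99987089 -13.43164549 255.09847372] [ 4.64600207 11.67649104 10.30338473] [ 2.2852024  -0.72052157  0.26464847] 0.12421492614627087 [-0.14045542  0.52831554  0.42910581  1.4629713   0.00771677 -1.48294492]
```

play_rows:
  deltas: "0 0 0 0;0 0 0 0;0 0 0 0;0 0 -2 0;0 0 -5 0;0 0 -8 0;0 3 -9 7;0 7 -9 14;0 11 -9 21;0 12 -9 28"
  gripper: 0.4

```text
time_s: 7.28
eef_pos: [556.0, 11.3, 340.9]
tool_rot: [-0.003, -0.41, 0.912, 0.002]
force: [0.5, 0.6, -0.2]
grip_width: 0.398
```

play_rows:
  deltas: "0 0 0 7;0 0 0 14;0 0 1 21;0 0 2 28;0 0 3 35;0 0 4 42;0 0 5 49;0 0 5 56;0 0 5 62;0 0 5 62"

```text
time_s: 8.12
eef_pos: [561.9, 9.7, 290.8]
tool_rot: [-0.001, 0.117, 0.993, -0.0]
force: [0.4, -0.4, 0.4]
grip_width: 0.401
```

Run:
```python
from h import *
s=monitor.read_state();print(s['eef_pos'],s['force'],s['tool_rot'],s['grip_width'],s['joints'])
C,im=shot('scene','s5.png');C,w=shot('wrist','w5.png');np.savez('w5.npz',K=C[0],V=C[1])
o=np.hstack([cv2.resize(im[170:330,270:400],(325,400)),cv2.resize(w,(475,356))[:0].reshape(0,475,3) if 0 else np.vstack([cv2.resize(w,(475,356)),np.zeros((44,475,3),np.uint8)])])
cv2.imwrite('pics/c5.png',o[...,::-1])
```

```text
[561.86429439   9.7486496  290.7674062 ] [ 0.37173552 -0.35511398  0.44092847] [-8.93543880e-04  1.17226877e-01  9.93104753e-01 -1.06856383e-04] 0.401185456508939 [-1.25375282e-01  2.80951328e-01  1.46233505e-01  1.43786385e+00
 -2.27784918e-04  1.09619102e-01]
```

View pics/c5.png

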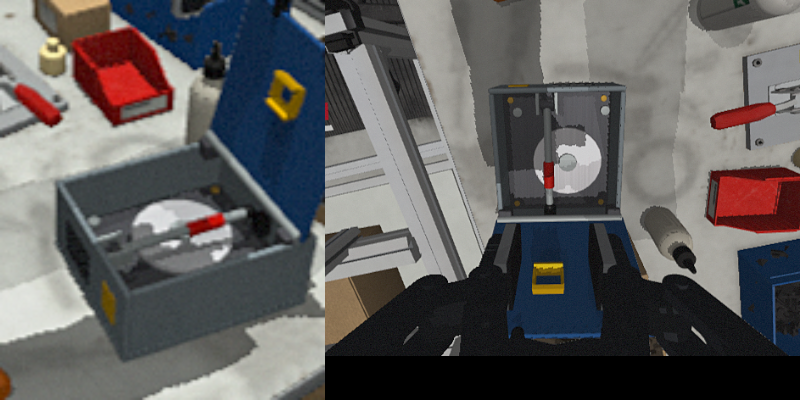

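Run:
```python
from h import *
d=np.load('w5.npz');K,V=d['K'],d['V'];im=cv2.imread('pics/w5.png');hsv=cv2.cvtColor(im,cv2.COLOR_BGR2HSV)
m=cv2.inRange(hsv,(0,140,60),(8,255,255))|cv2.inRange(hsv,(172,140,60),(180,255,255)); w=np.zeros_like(m);w[150:250,230:300]=m[150:250,230:300]
cs,_=cv2.findContours(w,cv2.RETR_EXTERNAL,cv2.CHAIN_APPROX_NONE);c=max(cs,key=cv2.contourArea);rc=cv2.minAreaRect(c);print(rc,cv2.contourArea(c))
p=onz(K,V,*rc[0],66);print('sleeve',p)
bp=sorted(cv2.boxPoints(rc).tolist(),key=lambda q:q[1]);a=onz(K,V,*(np.mean(bp[:2],0)),66);b=onz(K,V,*(np.mean(bp[2:],0)),66);print(a,b,np.linalg.norm(a-b),np.degrees(np.arctan2((b-a)[1],(b-a)[0])))
# rim corners (px from view crop)
f=560/475
for q in [(490,87),(627,83),(498,218),(621,220)]: print(q,np.round(onz(K,V,(q[0]-325)*f,q[1]*f,80),1))
# predicted sleeve
yaw=np.radians(-12.6);X=np.array([np.cos(yaw),np.sin(yaw)]);Y=np.array([-X[1],X[0]]);h=np.array([468.5,33])+188*X;print('pred',h-50*X-12*Y,'hinge',h)
t=np.radians(166.5);tx=np.array([np.cos(t),np.sin(t)]);ty=np.array([np.sin(t),-np.cos(t)]);e=p[:2]-7*X-monitor.read_state()['eef_pos'][:2];print('shift mm',e@tx,e@ty)
```

```text
((263.5, 206.5), (31.0, 11.0), 90.0) 307.5
sleeve [601.25957649  -8.12488947  66.        ]
[584.94834209  -4.18934976  66.        ] [618.03397151 -12.17217958  66.        ] 34.03504732874406 -13.564941536432348
(490, 87) [484.8 -44.6  80. ]
(627, 83) [514.4  99.8  80. ]
(498, 218) [636.8 -80.6  80. ]
(621, 220) [674.2  66.9  80. ]
pred [600.55879425  -8.81476846] hinge [651.97235124  -8.01092938]
shift mm -35.111123893457524 -8.485768553227157
```

play_rows:
  deltas: "-2 -0.5 3 0;-3.5 -0.85 7 0;-3.5 -0.85 11 0;-3.5 -0.85 15 0;-3.5 -0.85 19 0;-3.5 -0.85 22 0;-3.5 -0.85 23.8 0;-3.5 -0.85 23.8 0;-3.5 -0.85 23.8 0"

```text
time_s: 8.97
eef_pos: [593.9, -6.1, 52.6]
tool_rot: [-0.001, 0.115, 0.993, 0.0]
force: [0.8, -1.0, 0.8]
grip_width: 0.4
```

play_rows:
  deltas: "0 0 0 0;0 0 0 0;0 0 0 0;0 0 0 0;0 0 0 0;0 0 0 0"
  gripper: 0
  grip_force: 25

```text
time_s: 9.47
eef_pos: [596.5, -6.3, 54.8]
tool_rot: [0.002, 0.115, 0.993, 0.0]
force: [2.8, 1.0, 3.8]
grip_width: 0.138
```

Run:
```python
from h import *
s=monitor.read_state();print(s['eef_pos'],s['force'],s['tool_rot'],s['grip_width'],s['joints'])
yaw=np.radians(-13);X=np.array([np.cos(yaw),np.sin(yaw)]);h=np.array([652,-8.]);o=h-67.5*X
print('machine x',(s['eef_pos'][:2]-o)@X,(s['eef_pos'][:2]-o)@[-X[1],X[0]])
```

```text
[596.5435819   -6.25793586  54.82696893] [2.79808553 0.95196803 3.83736299] [1.96871674e-03 1.15354003e-01 9.93322492e-01 7.61618613e-05] 0.1382894419644837 [-1.45129954e-01  4.58132531e-01 -1.89497686e-01  9.19234885e-01
  2.68466527e-04  8.60937727e-02]
machine x 13.07304713383973 -10.7775645702377
```

play_rows:
  deltas: "0.05 0 -0.8 0;0.15 0 -1.55 0;0.35 0 -2.3 0;0.6 0 -3.1 0;1 0 -3.8 0;1.4 0 -4.45 0;1.9 0 -5.1 0;2.4 0 -5.7 0;3.25 0 -6.4 0;3.25 0 -6.4 0"

```text
time_s: 10.3
eef_pos: [560.9, 1.7, 118.4]
tool_rot: [-0.001, 0.116, 0.993, -0.0]
force: [-3.9, 0.2, -4.3]
grip_width: 0.128
```

play_rows:
  deltas: "0 0 0 0;0 0 0 0"

```text
time_s: 10.47
eef_pos: [562.3, 1.4, 117.1]
tool_rot: [-0.001, 0.116, 0.993, -0.0]
force: [-2.1, 1.1, -3.4]
grip_width: 0.125
```

Run:
```python
from h import *
s=monitor.read_state();print(s['eef_pos'],s['force'],s['grip_width'])
C,im=shot('scene','s6.png');C,w=shot('wrist','w6.png');np.savez('w6.npz',K=C[0],V=C[1])
C,t=shot('top','t6.png')
o=np.hstack([cv2.resize(im[170:330,270:400],(325,400)),np.vstack([cv2.resize(w,(475,356)),np.zeros((44,475,3),np.uint8)])])
cv2.imwrite('pics/c6.png',o[...,::-1])
```

```text
[562.33954054   1.37839664 117.10408704] [-2.05709786  1.08569904 -3.449068  ] 0.12480287212533046
```

View pics/c6.png

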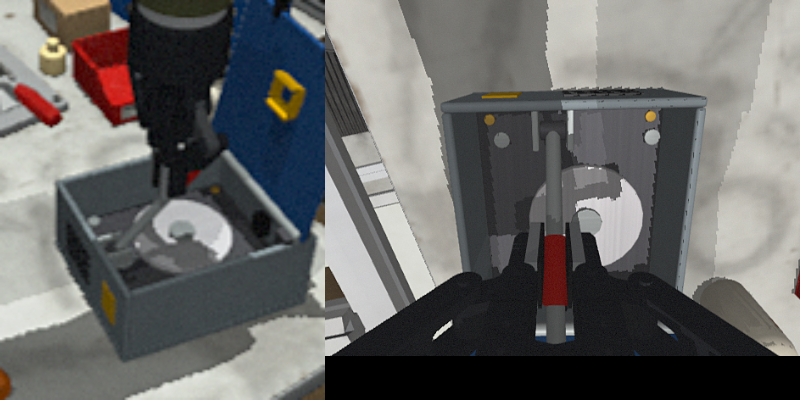

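play_rows:
  deltas: "0 0 0 0;0 0 0 0;0 0 0 0;0 0 -1 0;0 0 -4 0;0 0 -8 0;2 0 -12 0;4 0 -16 0;4 0 -16 0;4 0 -16 0"
  gripper: 0.4

```text
time_s: 11.45
eef_pos: [525.6, 10.5, 282.3]
tool_rot: [0.005, 0.115, 0.993, -0.0]
force: [0.1, 1.2, 0.5]
grip_width: 0.402
```

```bash
cat > rod.py <<'E'
from h import *
import sys
n=sys.argv[1]
yaw=np.radians(-13);X=np.array([np.cos(yaw),np.sin(yaw),0]);Y=np.array([-X[1],X[0],0]);Z=np.array([0,0,1.]);o=np.array([652,-8.,0])-67.5*X;piv=o-67.5*X-12*Y+63*Z
for cn in('wrist','scene','top'):
    (K,V),im=shot(cn,cn+n+'.png');hsv=cv2.cvtColor(im,cv2.COLOR_RGB2HSV)
    m=cv2.inRange(hsv,(0,130,50),(8,255,255))|cv2.inRange(hsv,(172,130,50),(180,255,255))
    g=proj(K,V,piv+85*(np.cos(.93)*X+np.sin(.93)*Z)).astype(int);w=np.zeros_like(m);R_=50 if cn=='wrist' else 12
    y0,x0=max(g[1]-R_,0),max(g[0]-R_,0);w[y0:g[1]+R_,x0:g[0]+R_]=m[y0:g[1]+R_,x0:g[0]+R_]
    cs,_=cv2.findContours(w,cv2.RETR_EXTERNAL,cv2.CHAIN_APPROX_NONE)
    if not cs: print(cn,'none',g);continue
    c=max(cs,key=cv2.contourArea);rc=cv2.minAreaRect(c)
    oo,d=ray(K,V,*rc[0]);s=((piv-oo)@Y)/(d@Y);p=oo+s*d-piv
    th=[np.linalg.norm(proj(K,V,piv+85*(np.cos(a)*X+np.sin(a)*Z))-rc[0]) for a in np.arange(.5,1.4,.01)]
    print(cn,'pred',g,'seen',np.round(rc[0],1),np.round(rc[1],0),cv2.contourArea(c),'plane r,ang',np.hypot(p@X,p[2]),np.arctan2(p[2],p@X),'best ang',.5+.01*np.argmin(th),min(th))
E
python3 rod.py 7; python3 -c "
from h import *
s=monitor.read_state();print(s['eef_pos'],s['tool_rot'])"
```

```text
wrist pred [270 233] seen [270. 239.] [38. 14.] 460.5 plane r,ang 98.76782781162692 1.0646132122388527 best ang 0.8 0.1585571154980159
scene pred [339 239] seen [343.  241.5] [ 6. 16.] 83.0 plane r,ang 84.68623161983275 0.8030312821060072 best ang 0.8 0.19024723966510995
top pred [366 199] seen [367. 192.] [2. 4.] 5.5 plane r,ang 90.32462884820934 0.7034323188708691 best ang 0.59 0.6600995416758985
[524.32387953  10.40405343 276.57797406] [-1.77217597e-04  1.15562614e-01  9.93300182e-01  1.01545937e-05]
```

View pics/wrist7.png

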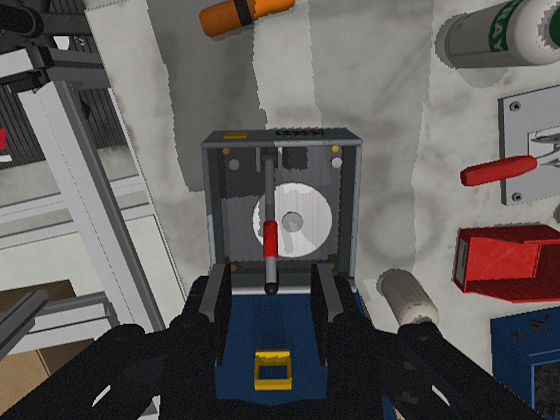

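```bash
python3 rod.py 8
python3 - <<'E'
from h import *
yaw=np.radians(-13);X=np.array([np.cos(yaw),np.sin(yaw),0]);Y=np.array([-X[1],X[0],0]);Z=np.array([0,0,1.]);o=np.array([652,-8.,0])-67.5*X;piv=o-67.5*X-12*Y+63*Z
C=cam('wrist')
im=cv2.imread('pics/wrist8.png')
# ball tip: dark blob near (271,290)
for n,CC in(('wrist',C),('scene',cam('scene')),('top',cam('top'))):
  for a in(.75,.8,.85,.9,.95): print(n,a,[np.round(proj(*CC,piv+q*(np.cos(a)*X+np.sin(a)*Z)),1).tolist() for q in(68,102,128)])
d=np.load('w6.npz')
im=cv2.imread('pics/w6.png');h=cv2.cvtColor(im,cv2.COLOR_BGR2HSV);m=cv2.inRange(h,(0,130,50),(8,255,255))|cv2.inRange(h,(172,130,50),(180,255,255));m[:,:200]=0;m[:,350:]=0;ys,xs=np.nonzero(m);print('w6 sleeve rows',ys.min(),ys.max(),xs.mean())
for a in(.75,.8,.85,.9,.95): print(a,[np.round(proj(d['K'],d['V'],piv+q*(np.cos(a)*X+np.sin(a)*Z)),1).tolist() for q in(68,102)])
im=cv2.imread('pics/wrist8.png');h=cv2.cvtColor(im,cv2.COLOR_BGR2HSV);m=cv2.inRange(h,(0,130,50),(8,255,255))|cv2.inRange(h,(172,130,50),(180,255,255));m[:,:220]=0;m[:,320:]=0;m[:180]=0;m[300:]=0;ys,xs=np.nonzero(m);print('w8 sleeve rows',ys.min(),ys.max(),xs.mean())
E
```

```text
wrist pred [270 239] seen [271. 245.] [38. 14.] 481.0 plane r,ang 139.4347800737099 -0.5338521790940223 best ang 0.79 0.27001214599747375
scene pred [339 239] seen [342.8 241.3] [ 6. 16.] 82.5 plane r,ang 84.8801065352999 0.8155462990250456 best ang 0.8200000000000001 0.12922780339083637
top pred [366 199] seen [367.  192.5] [3. 2.] 5.0 plane r,ang 90.32074203622287 0.7269224617359229 best ang 0.62 0.6304436768262718
wrist 0.75 [[270.8, 229.6], [270.9, 266.9], [271.0, 297.7]]
wrist 0.8 [[270.8, 228.1], [270.9, 265.1], [271.0, 296.0]]
wrist 0.85 [[270.8, 226.4], [270.9, 263.0], [271.0, 293.8]]
wrist 0.9 [[270.7, 224.6], [270.9, 260.5], [271.0, 291.1]]
wrist 0.95 [[270.7, 222.5], [270.8, 257.7], [270.9, 288.0]]
scene 0.75 [[338.5, 247.9], [350.3, 236.5], [359.4, 227.6]]
scene 0.8 [[337.6, 247.3], [348.8, 235.5], [357.6, 226.3]]
scene 0.85 [[336.5, 246.8], [347.3, 234.6], [355.7, 225.1]]
scene 0.9 [[335.5, 246.3], [345.7, 233.8], [353.7, 224.1]]
scene 0.95 [[334.3, 245.8], [344.0, 233.1], [351.6, 223.2]]
top 0.75 [[364.5, 201.1], [368.3, 188.7], [371.3, 178.9]]
top 0.8 [[364.5, 202.0], [368.3, 190.0], [371.3, 180.6]]
top 0.85 [[364.5, 202.9], [368.2, 191.4], [371.2, 182.3]]
top 0.9 [[364.4, 203.9], [368.1, 193.0], [371.1, 184.2]]
top 0.95 [[364.3, 205.0], [368.0, 194.6], [371.0, 186.2]]
w6 sleeve rows 277 360 270.5389521640091
0.75 [[270.6, 280.3], [270.9, 361.1]]
0.8 [[270.6, 278.3], [270.9, 360.3]]
0.85 [[270.6, 275.9], [270.8, 358.8]]
0.9 [[270.5, 273.0], [270.8, 356.5]]
0.95 [[270.5, 269.7], [270.7, 353.3]]
w8 sleeve rows 226 264 270.70188679245285
```

play_rows:
  deltas: "-2.5 -0.05 1 0;-5 -0.1 4 0;-5 -0.1 8 0;-5 -0.1 11.5 0;-5 -0.1 14.5 0;-5 -0.1 16.5 0;-5 -0.1 17 0;-5 -0.1 17 0;-5 -0.1 17 0"

```text
time_s: 12.5
eef_pos: [572.9, -2.0, 107.5]
tool_rot: [-0.0, 0.116, 0.993, 0.0]
force: [0.4, 0.0, -0.0]
grip_width: 0.405
```

play_rows:
  deltas: "0 0 0 0;0 0 0 0;0 0 0 0;0 0 0 0;0 0 0 0;0 0 0 0"
  gripper: 0
  grip_force: 40

```text
time_s: 13.0
eef_pos: [574.6, -1.7, 108.9]
tool_rot: [0.002, 0.115, 0.993, 0.0]
force: [3.4, 3.2, 6.3]
grip_width: 0.138
```

play_rows:
  deltas: "0.2 0 -0.2 0;0.4 0 -0.4 0;0.6 0 -0.55 0;0.8 0 -0.7 0;0.8 0 -0.7 0;0.8 0 -0.7 0;0.8 0 -0.7 0"

```text
time_s: 13.58
eef_pos: [565.0, 0.4, 114.7]
tool_rot: [0.0, 0.116, 0.993, 0.001]
force: [1.9, 4.9, 3.8]
grip_width: 0.132
```

```bash
python3 - <<'E'
from h import *
yaw=np.radians(-13);X=np.array([np.cos(yaw),np.sin(yaw),0]);Y=np.array([-X[1],X[0],0]);Z=np.array([0,0,1.]);o=np.array([652,-8.,0])-67.5*X;piv=o-67.5*X-12*Y+63*Z
s=monitor.read_state();print(s['eef_pos'],s['force'],s['grip_width'])
C,_=shot('wrist','w9.png')
im=cv2.imread('pics/w9.png');h=cv2.cvtColor(im,cv2.COLOR_BGR2HSV);m=cv2.inRange(h,(0,130,50),(8,255,255))|cv2.inRange(h,(172,130,50),(180,255,255));m[:,:200]=0;m[:,350:]=0;ys,xs=np.nonzero(m);print('sleeve rows',ys.min(),ys.max(),xs.mean())
for a in(.75,.8,.85,.9,.95,1): print(a,[np.round(proj(*C,piv+q*(np.cos(a)*X+np.sin(a)*Z)),1).tolist() for q in(68,102)])
E
python3 rod.py 9
```

```text
[5.65018897e+02 3.85010487e-01 1.14718996e+02] [1.89898049 4.9060911  3.84347484] 0.13210283057393107
sleeve rows 269 357 270.69946917109024
0.75 [[271.4, 277.4], [271.9, 359.5]]
0.8 [[271.4, 275.4], [271.9, 358.7]]
0.85 [[271.4, 272.9], [271.8, 357.1]]
0.9 [[271.4, 269.9], [271.8, 354.7]]
0.95 [[271.4, 266.5], [271.8, 351.4]]
1 [[271.3, 262.5], [271.8, 347.2]]
wrist pred [271 307] seen [271.  312.5] [87. 30.] 2337.0 plane r,ang 183.80900889733093 1.710384099771295 best ang 0.8500000000000001 0.532466582684151
scene none [339 239]
top none [366 199]
```

```bash
cat > fit.py <<'E'
from h import *
yaw=np.radians(-13);X=np.array([np.cos(yaw),np.sin(yaw),0]);Y=np.array([-X[1],X[0],0]);Z=np.array([0,0,1.]);o=np.array([652,-8.,0])-67.5*X;piv=o-67.5*X-12*Y+63*Z
def P(r,n,a): return piv+r*(np.cos(a)*X+np.sin(a)*Z)+n*(-np.sin(a)*X+np.cos(a)*Z)
def fit(C,lo,hi):
    # visible limb rows: sweep cap circles at r=68 and 102
    for a in np.arange(.7,1.08,.04):
        f=lambda r:[proj(*C,P(r,n,a))[1] for n in(-6.5,0,6.5)]
        print(round(a,2),np.round(f(68),1),np.round(f(102),1),end=' | ')
    print('\nseen',lo,hi)
E
python3 - <<'E'
from fit import *
fit(cam('wrist'),268.5,357.5)
d=np.load('w6.npz');fit((d['K'],d['V']),276.5,360.5)
d=np.load('w5.npz');print([proj(d['K'],d['V'],P(r,n,0)) for r in(68,102) for n in(0,6.5)])
im=cv2.imread('pics/w5.png');h=cv2.cvtColor(im,cv2.COLOR_BGR2HSV);m=cv2.inRange(h,(0,130,50),(8,255,255))|cv2.inRange(h,(172,130,50),(180,255,255));m[:,:230]=0;m[:,300:]=0;m[:150]=0;m[250:]=0;ys,xs=np.nonzero(m);print('w5',ys.min(),ys.max(),xs.mean())
E
```

```text
0.7 [281.4 278.9 276.2] [359.3 359.6 359.8] | 0.74 [280.8 277.7 274.3] [359.9 359.5 359.1] | 0.78 [280.  276.2 272.1] [360.1 359.1 357.9] | 0.82 [278.9 274.4 269.5] [359.9 358.1 356.1] | 0.86 [277.5 272.3 266.7] [359.3 356.7 353.8] | 0.9 [275.8 269.9 263.5] [358.1 354.7 350.9] | 0.94 [273.8 267.1 260. ] [356.5 352.1 347.4] | 0.98 [271.5 264.1 256.2] [354.3 348.9 343.2] | 1.02 [268.9 260.7 252. ] [351.5 345.1 338.3] | 1.06 [266.  257.1 247.5] [348.1 340.7 332.7] | 
seen 268.5 357.5
0.7 [284.2 281.8 279.2] [360.9 361.2 361.5] | 0.74 [283.6 280.6 277.3] [361.5 361.2 360.8] | 0.78 [282.8 279.1 275.2] [361.8 360.7 359.6] | 0.82 [281.7 277.4 272.8] [361.6 359.8 357.9] | 0.86 [280.4 275.4 270. ] [361.  358.4 355.7] | 0.9 [278.8 273.  266.9] [359.9 356.5 352.9] | 0.94 [276.9 270.4 263.5] [358.3 354.  349.4] | 0.98 [274.7 267.5 259.8] [356.1 350.9 345.3] | 1.02 [272.1 264.2 255.8] [353.4 347.2 340.6] | 1.06 [269.3 260.6 251.4] [350.1 342.9 335.1] | 
seen 276.5 360.5
[array([262.93683811, 189.43108781]), array([262.80767648, 191.20601499]), array([263.26813203, 220.24144472]), array([263.14779565, 222.45334808])]
w5 191 222 263.4972067039106
```

play_rows:
  deltas: "0 0 0 0;0 0 0 0;0 0 0 0;0 0 -2 0;0 0 -6 0;0 0 -10 0;0 0 -14 0;0 0 -18 0;-3 0 -20 0;-6 0 -20 0"
  gripper: 0.4

```text
time_s: 14.62
eef_pos: [624.5, -14.3, 321.7]
tool_rot: [0.005, 0.115, 0.993, -0.001]
force: [1.1, -0.5, -0.2]
grip_width: 0.4
```

play_rows:
  deltas: "-2 0 0 0;-2 0 0 0;-2 0 0 0;-2 0 0 0;-2 0 0 0"

```text
time_s: 15.03
eef_pos: [641.7, -18.3, 314.1]
tool_rot: [-0.001, 0.116, 0.993, -0.0]
force: [-0.5, -0.5, 0.1]
grip_width: 0.401
```

```bash
cat > tip.py <<'E'
from fit import *
import sys
s=monitor.read_state();print(s['eef_pos'])
C,_=shot('wrist',sys.argv[1]);im=cv2.imread('pics/'+sys.argv[1]);h=cv2.cvtColor(im,cv2.COLOR_BGR2HSV);m=cv2.inRange(h,(0,130,50),(8,255,255))|cv2.inRange(h,(172,130,50),(180,255,255));m[:,:220]=0;m[:,330:]=0
cs,_=cv2.findContours(m,cv2.RETR_EXTERNAL,cv2.CHAIN_APPROX_NONE);c=max(cs,key=cv2.contourArea);print('sleeve',cv2.boundingRect(c),cv2.contourArea(c),'front rim',proj(*C,o-87.5*X+80*Z),'back rim',proj(*C,o+87.5*X+80*Z))
for a in np.arange(.76,1.06,.04): print(round(a,2),'tip',np.round(proj(*C,P(128,0,a)),1),'rows68',[round(proj(*C,P(68,n,a))[1],1) for n in(-6.5,6.5)],'rows102',[round(proj(*C,P(102,n,a))[1],1) for n in(-6.5,6.5)])
E
python3 tip.py w10.png
```

```text
[641.67354194 -18.34292283 314.10964315]
sleeve (265, 75, 15, 35) 386.5 front rim [284.77258624   3.8954814 ] back rim [283.62447284 190.58880397]
0.76 tip [272.2 141.9] rows68 [np.float64(90.4), np.float64(79.9)] rows102 [np.float64(121.0), np.float64(111.2)]
0.8 tip [272.2 138.1] rows68 [np.float64(88.4), np.float64(77.3)] rows102 [np.float64(118.2), np.float64(107.6)]
0.84 tip [272.2 134. ] rows68 [np.float64(86.3), np.float64(74.6)] rows102 [np.float64(115.1), np.float64(103.8)]
0.88 tip [272.2 129.5] rows68 [np.float64(84.1), np.float64(71.8)] rows102 [np.float64(111.8), np.float64(99.8)]
0.92 tip [272.2 124.8] rows68 [np.float64(81.8), np.float64(68.9)] rows102 [np.float64(108.3), np.float64(95.6)]
0.96 tip [272.2 119.7] rows68 [np.float64(79.3), np.float64(65.9)] rows102 [np.float64(104.6), np.float64(91.1)]
1.0 tip [272.2 114.2] rows68 [np.float64(76.7), np.float64(62.7)] rows102 [np.float64(100.6), np.float64(86.4)]
1.04 tip [272.1 108.5] rows68 [np.float64(74.0), np.float64(59.5)] rows102 [np.float64(96.4), np.float64(81.5)]
```

View pics/w10.png

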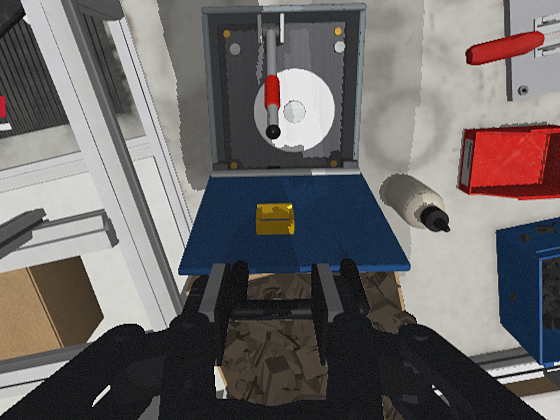

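play_rows:
  deltas: "3.5 0 0 0;7.4 0 1 0;7.5 0 5 0;7.5 0 9 0;7.5 0 13 0;7.5 0 17 0;7.5 0 19.5 0;7.5 0 20.3 0;7.5 0 20.3 0;7.5 0 20.3 0"

```text
time_s: 15.92
eef_pos: [570.1, -1.2, 112.7]
tool_rot: [0.001, 0.115, 0.993, 0.0]
force: [0.1, -0.1, 0.3]
grip_width: 0.405
```

play_rows:
  deltas: "0 0 0 0;0 0 0 0;0 0 0 0;0 0 0 0;0 0 0 0;0.15 0 -0.1 0;0.3 0 -0.25 0;0.45 0 -0.35 0;0.55 0 -0.4 0;0.55 0 -0.4 0"
  gripper: 0

```text
time_s: 16.75
eef_pos: [567.2, -0.1, 117.1]
tool_rot: [0.003, 0.115, 0.993, 0.0]
force: [4.8, 1.6, 2.1]
grip_width: 0.137
```

play_rows:
  deltas: "0 0 0 0;0 0 0 0;0 0 0 0;0 0 -2 0;0 0 -6 0;0 0 -10 0;0 0 -14 0;0 0 -18 0;-3 0 -20 0;-6.5 0 -20 0"
  gripper: 0.4

```text
time_s: 17.58
eef_pos: [628.4, -14.8, 323.3]
tool_rot: [0.005, 0.115, 0.993, -0.0]
force: [0.8, 0.1, 0.7]
grip_width: 0.399
```

play_rows:
  deltas: "-1.9 0 0 0;-1.9 0 0 0;-1.9 0 0 0;-1.9 0 0 0;-1.9 0 0 0"

```text
time_s: 18.0
eef_pos: [645.0, -19.0, 315.2]
tool_rot: [-0.001, 0.115, 0.993, 0.0]
force: [0.3, -0.5, -0.8]
grip_width: 0.4
```

```bash
cat >> tip.py <<'E'
h3=im[100:170,255:295].max(axis=2); mm=((h3<45)*255).astype(np.uint8);cs,_=cv2.findContours(mm,cv2.RETR_EXTERNAL,cv2.CHAIN_APPROX_NONE);print('balls',[(tuple(np.array(cv2.minEnclosingCircle(c)[0])+[255,100]),cv2.contourArea(c)) for c in cs if cv2.contourArea(c)>30])
E
python3 tip.py w11.png
python3 - <<'E'
import cv2,numpy as np
im=cv2.imread('pics/w10.png');h3=im[100:170,255:295].max(axis=2); mm=((h3<45)*255).astype(np.uint8);cs,_=cv2.findContours(mm,cv2.RETR_EXTERNAL,cv2.CHAIN_APPROX_NONE);print('w10 balls',[(tuple(np.array(cv2.minEnclosingCircle(c)[0])+[255,100]),cv2.contourArea(c)) for c in cs if cv2.contourArea(c)>30])
E
```

```text
[644.99349383 -18.95874957 315.24939342]
sleeve (264, 67, 16, 34) 366.0 front rim [ 2.84567106e+02 -7.91887178e-02] back rim [283.42553107 187.1823717 ]
0.76 tip [272.  137.5] rows68 [np.float64(86.4), np.float64(75.8)] rows102 [np.float64(116.9), np.float64(106.9)]
0.8 tip [272.  133.6] rows68 [np.float64(84.4), np.float64(73.2)] rows102 [np.float64(114.0), np.float64(103.3)]
0.84 tip [272.  129.5] rows68 [np.float64(82.3), np.float64(70.5)] rows102 [np.float64(110.9), np.float64(99.4)]
0.88 tip [271.9 125. ] rows68 [np.float64(80.1), np.float64(67.6)] rows102 [np.float64(107.5), np.float64(95.4)]
0.92 tip [271.9 120.1] rows68 [np.float64(77.7), np.float64(64.7)] rows102 [np.float64(104.0), np.float64(91.1)]
0.96 tip [271.9 115. ] rows68 [np.float64(75.2), np.float64(61.6)] rows102 [np.float64(100.2), np.float64(86.6)]
1.0 tip [271.9 109.5] rows68 [np.float64(72.5), np.float64(58.4)] rows102 [np.float64(96.1), np.float64(81.8)]
1.04 tip [271.9 103.6] rows68 [np.float64(69.8), np.float64(55.2)] rows102 [np.float64(91.9), np.float64(76.9)]
balls [((np.float64(272.32307624816895), np.float64(120.93846130371094)), 145.0)]
w10 balls [((np.float64(267.5), np.float64(167.5)), 34.0), ((np.float64(272.6086959838867), np.float64(131.2608699798584)), 138.5)]
```

play_rows:
  deltas: "-1 0.4 0 -7;-2 0.8 0 -14;-3 1.2 0 -21;-3.7 1.3 0 -28;-3.7 1.3 0 -35;-3.7 1.3 0 -42;-3.7 1.3 0 -49;-3.7 1.3 0 -56;-3.7 1.3 0 -62;-3.7 1.3 0 -62"
  gripper: 0.5

```text
time_s: 18.88
eef_pos: [684.4, -14.8, 316.0]
tool_rot: [0.0, -0.414, 0.91, -0.0]
force: [-0.4, -0.0, -0.3]
grip_width: 0.499
```

play_rows:
  deltas: "0 0 0 -7;0 0 0 -14;0 0 0 -21;0 0 0 -28;0 0 0 -28;0 0 0 -28"

```text
time_s: 19.38
eef_pos: [684.7, -14.9, 315.8]
tool_rot: [0.0, -0.619, 0.786, -0.0]
force: [-1.2, -0.4, 0.6]
grip_width: 0.503
```

Run:
```python
from fit import *
s=monitor.read_state();q=s['tool_rot'];print(s['eef_pos'],'tx ang',np.degrees(2*np.arctan2(q[2],q[1]))%360)
C,im=shot('wrist','w12.png')
h=o+67.5*X+85*Z
for a in(1.65,1.7,1.75): 
  print(a,[np.round(proj(*C,h+188*(-np.cos(a)*X+np.sin(a)*Z)+y*Y),1).tolist() for y in(-36,0,36)])
print('grasp px',proj(*C,s['eef_pos']-[0,0,45]))
```

```text
[684.74925626 -14.92524158 315.76373299] tx ang 256.43636418635407
1.65 [[306.4, 175.7], [305.1, 240.4], [303.9, 298.1]]
1.7 [[288.1, 175.5], [287.8, 239.8], [287.5, 297.3]]
1.75 [[270.0, 175.0], [270.7, 238.9], [271.4, 296.0]]
grasp px [270.82162855 240.49508605]
```

View pics/w12.png

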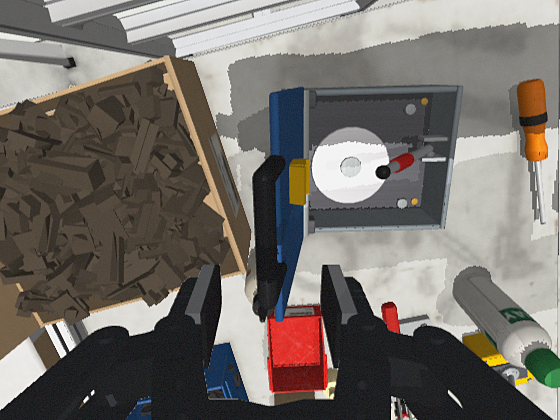

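play_rows:
  deltas: "0 0 2 0;0 0 4 0;0 0 5.5 0;0 0 6 0;0 0 6 0;0 0 6 0"

```text
time_s: 19.93
eef_pos: [685.1, -15.1, 255.9]
tool_rot: [0.0, -0.62, 0.785, -0.0]
force: [-0.4, 0.4, 0.1]
grip_width: 0.504
```

play_rows:
  deltas: "0 0 0 0;0 0 0 0;0 0 0 0;0 0 0 0;0 0 0 0;0 0 0 0"
  gripper: 0
  grip_force: 40

```text
time_s: 20.43
eef_pos: [686.0, -15.3, 256.8]
tool_rot: [0.001, -0.621, 0.784, -0.001]
force: [0.8, 0.3, 5.1]
grip_width: 0.124
```

play_rows:
  deltas: "0 0.7 -0.1 0;0 1.5 -0.2 0;0 2.4 -0.3 0;0 3.35 -0.4 0;0 4.3 -0.4 0;0 5.2 -0.35 0;0 6.2 -0.25 0;0 7.1 -0.15 0;0 7.1 -0.15 0"

```text
time_s: 21.18
eef_pos: [614.3, 0.3, 257.0]
tool_rot: [-0.001, -0.62, 0.784, -0.0]
force: [-1.7, -5.2, 1.9]
grip_width: 0.124
```

Run:
```python
from fit import *
s=monitor.read_state();print(s['eef_pos'],s['force'],s['ft_torque'],s['grip_width'],'mx rel hinge',(s['eef_pos']-np.array([652,-8,0]))@X)
```

```text
[6.14344129e+02 2.96598978e-01 2.56978114e+02] [-1.70789386 -5.21907065  1.88695007] [-0.90843029  0.1687709   0.21422155] 0.12422664525785239 mx rel hinge -38.55708199006575
```

play_rows:
  deltas: "0 0.6 0.1 0;0 1.2 0.25 0;0 1.8 0.4 0;0 2.4 0.6 0;0 3 0.8 0;0 3.6 1 0;0 4.2 1.25 0;0 4.7 1.5 0;0 5 1.6 0;0 5 1.6 0"

```text
time_s: 22.02
eef_pos: [566.3, 10.8, 240.2]
tool_rot: [-0.002, -0.62, 0.784, -0.001]
force: [-1.9, -8.1, -0.0]
grip_width: 0.119
```

```bash
cat > st.py <<'E'
from fit import *
s=monitor.read_state();m=(s['eef_pos']-np.array([652,-8,0]))@X
print(s['eef_pos'],s['force'],s['ft_torque'],'mx',m,'alpha by x',np.arccos(-m/188))
E
python3 st.py
```

```text
[566.26669547  10.81776812 240.23442714] [-1.92840275e+00 -8.07540258e+00 -2.99233570e-03] [-1.63042521  0.20648628  0.17860967] mx -87.76904226888773 alpha by x 1.0850634320389179
```

play_rows:
  deltas: "0 0.17 0.1 0;0 0.35 0.2 0;0 0.5 0.3 0;0 0.65 0.4 0;0 0.65 0.4 0;0 0.65 0.4 0"

```text
time_s: 22.52
eef_pos: [560.2, 12.3, 236.5]
tool_rot: [-0.002, -0.62, 0.784, -0.001]
force: [-2.9, -7.1, 1.7]
grip_width: 0.119
```

```bash
python3 st.py
```

```text
[560.18453227  12.26592215 236.5122264 ] [-2.87659505 -7.1331138   1.73035214] [-1.56047457  0.41288034  0.28608518] mx -94.02108379313987 alpha by x 1.047068049188497
```

play_rows:
  deltas: "0 0.17 0.1 0;0 0.34 0.2 0;0 0.5 0.3 0;0 0.5 0.3 0;0 0.5 0.3 0"

```text
time_s: 22.93
eef_pos: [556.4, 13.1, 234.2]
tool_rot: [-0.001, -0.62, 0.784, -0.002]
force: [-1.3, -8.1, 3.0]
grip_width: 0.122
```

```bash
python3 st.py
```

```text
[556.35883046  13.110001   234.17189101] [-1.34839708 -8.12545242  3.0474619 ] [-1.73189715  0.01508246  0.38085924] mx -97.9386095408196 alpha by x 1.0228327439844858
```

play_rows:
  deltas: "0 0.15 0.1 0;0 0.3 0.2 0;0 0.3 0.2 0;0 0.3 0.2 0"

```text
time_s: 23.27
eef_pos: [555.7, 13.3, 233.7]
tool_rot: [0.001, -0.62, 0.785, -0.004]
force: [1.8, -10.4, 6.3]
grip_width: 0.122
```

```bash
python3 st.py
```

```text
[555.66776822  13.26169449 233.69107329] [  1.80655498 -10.37631503   6.26828292] [-2.05412037 -0.71753275  0.25979977] mx -98.6460835185841 alpha by x 1.0184181414985156
```

play_rows:
  deltas: "0 0.15 0.1 0;0 0.3 0.2 0;0 0.3 0.2 0;0 0.3 0.2 0"

```text
time_s: 23.6
eef_pos: [555.2, 13.4, 233.3]
tool_rot: [0.003, -0.62, 0.785, -0.006]
force: [6.0, -11.1, 10.4]
grip_width: 0.117
```

```bash
python3 st.py
```

```text
[555.15102061  13.38225081 233.31890479] [  5.97719035 -11.12018155  10.3595243 ] [-2.23215357 -1.48446718  0.32291946] mx -99.17670619029212 alpha by x 1.0150991873539827
```

play_rows:
  deltas: "0 -0.2 -0.1 0;0 -0.35 -0.25 0;0 -0.35 -0.25 0;0 -0.35 -0.25 0"

```text
time_s: 23.93
eef_pos: [555.8, 13.2, 233.8]
tool_rot: [0.0, -0.62, 0.785, -0.003]
force: [1.2, -9.0, 4.6]
grip_width: 0.117
```

```bash
python3 st.py
```

```text
[555.83202486  13.23487474 233.82137234] [ 1.2141948  -8.97305849  4.58822188] [-1.96028383 -0.65519686  0.2756029 ] mx -98.48000363216536 alpha by x 1.0194555468510176
```

play_rows:
  deltas: "0 0 0 0;0 0 0 0;0 0 0 0;0 0 0 0;0 0 0 0;0 0 0 0"
  gripper: 0.38

```text
time_s: 24.43
eef_pos: [553.5, 16.2, 232.0]
tool_rot: [-0.0, -0.621, 0.784, 0.0]
force: [0.8, -0.2, 0.0]
grip_width: 0.379
```

play_rows:
  deltas: "0 0 -0.5 0;0 0 -1.5 0;0 0 -3 0;0 0 -5 0;0 0 -8 0;0 0 -10 0;0 0 -10 0;0 0 -10 0"

```text
time_s: 25.1
eef_pos: [554.7, 15.8, 334.5]
tool_rot: [0.002, -0.621, 0.784, -0.001]
force: [1.2, -0.1, -0.3]
grip_width: 0.377
```

```bash
cat > fin.py <<'E'
from fit import *
import sys
s=monitor.read_state();print(s['eef_pos'],s['force'],s['time_s'])
C,im=shot('scene','fs%s.png'%sys.argv[1]);C2,t=shot('top','ft%s.png'%sys.argv[1])
h=o+67.5*X+85*Z
for cn,CC,I in(('scene',C,im),('top',C2,t)):
    hsv=cv2.cvtColor(I,cv2.COLOR_RGB2HSV)
    c=cv2.inRange(hsv,(0,0,120),(180,60,255)) # white label
    b=cv2.inRange(hsv,(100,110,50),(125,255,255))
    for a in(.9,1.0,1.1): print(cn,a,'corners',[np.round(proj(*CC,h+r*(-np.cos(a)*X+np.sin(a)*Z)+y*Y),0).tolist() for r in(0,153) for y in(-75,75)])
    g=proj(*CC,h+76*(-np.cos(1)*X+np.sin(1)*Z)).astype(int);w=np.zeros_like(b);w[max(0,g[1]-70):g[1]+70,g[0]-70:g[0]+70]=b[max(0,g[1]-70):g[1]+70,g[0]-70:g[0]+70]
    cs,_=cv2.findContours(w,cv2.RETR_EXTERNAL,cv2.CHAIN_APPROX_NONE);k=max(cs,key=cv2.contourArea);print(' seen',cv2.contourArea(k),np.round(cv2.boxPoints(cv2.minAreaRect(k))).tolist())
E
python3 fin.py 1
```

```text
[554.6527297   15.82143265 334.48249569] [ 1.23583565 -0.08078476 -0.34208212] 25.1
scene 0.9 corners [[390.0, 266.0], [354.0, 224.0], [353.0, 231.0], [318.0, 189.0]]
scene 1.0 corners [[390.0, 266.0], [354.0, 224.0], [359.0, 226.0], [324.0, 184.0]]
scene 1.1 corners [[390.0, 266.0], [354.0, 224.0], [366.0, 221.0], [330.0, 179.0]]
 seen 1848.5 [[309.0, 154.0], [387.0, 154.0], [387.0, 197.0], [309.0, 197.0]]
top 0.9 corners [[397.0, 172.0], [333.0, 159.0], [402.0, 206.0], [329.0, 191.0]]
top 1.0 corners [[397.0, 172.0], [333.0, 159.0], [404.0, 199.0], [331.0, 184.0]]
top 1.1 corners [[397.0, 172.0], [333.0, 159.0], [406.0, 192.0], [332.0, 177.0]]
 seen 549.5 [[328.0, 184.0], [332.0, 157.0], [375.0, 165.0], [370.0, 191.0]]
```

play_rows:
  deltas: "0 3 -1 0;0 6 -2 0;0 10 -2 0;0 13 -2 0;-3 16 -2 0;-6 18 -2 0;-6 18 -2 0;-6 18 -2 0"

```text
time_s: 25.87
eef_pos: [390.9, 116.9, 351.7]
tool_rot: [-0.0, -0.622, 0.783, 0.0]
force: [0.5, -0.1, -0.7]
grip_width: 0.376
```

```bash
python3 fin.py 2
python3 - <<'E'
from fit import *
h=o+67.5*X+85*Z
im=cv2.imread('pics/ft2.png');hsv=cv2.cvtColor(im,cv2.COLOR_BGR2HSV);K,V=cam('top')
a=cv2.inRange(hsv[:,:],(0,0,0),(180,255,45));a[:238]=0;a[285:]=0;a[:,:203]=0;a[:,231:]=0;ys,xs=np.nonzero(a);print('toggle dark centroid',xs.mean(),ys.mean(),len(xs),'off/on pred',proj(K,V,[458,341,95]),proj(K,V,[421,340,95]))
im=cv2.imread('pics/fs2.png');hsv=cv2.cvtColor(im,cv2.COLOR_BGR2HSV);C=cam('scene')
for nm,lo,hi in(('red',(0,130,50),(8,255,255)),('yel',(18,120,80),(35,255,255))):
    m=cv2.inRange(hsv,lo,hi);w=np.zeros_like(m);w[160:300,300:400]=m[160:300,300:400];cs,_=cv2.findContours(w,cv2.RETR_EXTERNAL,cv2.CHAIN_APPROX_NONE)
    print(nm,[(cv2.boundingRect(c),cv2.contourArea(c)) for c in cs if cv2.contourArea(c)>3])
for a in(.88,.93,1.0): print(a,'sleeve',np.round(proj(*C,P(85,0,a)),1),'tip',np.round(proj(*C,P(128,0,a)),1))
a=1.0;print('socket',proj(*C,h+100*(-np.cos(a)*X+np.sin(a)*Z)-12*Y))
E
```

```text
[390.86734466 116.94283107 351.6800142 ] [ 0.53860272 -0.12425174 -0.70552745] 25.8667
scene 0.9 corners [[390.0, 266.0], [354.0, 224.0], [353.0, 231.0], [318.0, 189.0]]
scene 1.0 corners [[390.0, 266.0], [354.0, 224.0], [359.0, 226.0], [324.0, 184.0]]
scene 1.1 corners [[390.0, 266.0], [354.0, 224.0], [366.0, 221.0], [330.0, 179.0]]
 seen 1844.5 [[309.0, 154.0], [387.0, 154.0], [387.0, 197.0], [309.0, 197.0]]
top 0.9 corners [[397.0, 172.0], [333.0, 159.0], [402.0, 206.0], [329.0, 191.0]]
top 1.0 corners [[397.0, 172.0], [333.0, 159.0], [404.0, 199.0], [331.0, 184.0]]
top 1.1 corners [[397.0, 172.0], [333.0, 159.0], [406.0, 192.0], [332.0, 177.0]]
 seen 1790.0 [[328.0, 184.0], [333.0, 157.0], [410.0, 172.0], [405.0, 198.0]]
toggle dark centroid 214.71428571428572 253.73809523809524 42 off/on pred [213.56746699 252.41845073] [213.98333036 268.99005729]
red [((333, 233, 14, 15), 69.5), ((300, 181, 40, 39), 834.5)]
yel [((311, 282, 5, 18), 42.0), ((344, 215, 16, 18), 88.5)]
0.88 sleeve [341.1 240.3] tip [354.5 224.5]
0.93 sleeve [339.7 239.7] tip [352.5 223.5]
1.0 sleeve [337.6 239. ] tip [349.3 222.3]
socket [354.60082152 221.60735813]
```

```bash
python3 -c "
from h import *
print(r.close_job())"
```

```text
the job is handed in; nothing more can be done
None
```

I finished every step and handed the job in; no verdict was reported. I flipped the toggle to the red side with the cover shut, raised the cover until it leaned back, swung the rod up, and lowered the cover onto it. The arm then let go and moved clear.

**Last checks**
- **Cover:** the top view shows it at about 1.0 rad, with the same left edge after release and after the arm had moved away.
- **Rod and socket:** the rod measures about 0.92 rad. The yellow socket in the scene view, px ≈(352,224), is where the ball end should be, (352.5,223.5). The seat itself is hidden from the cameras, so I inferred it from this match and from the cover stopping firmly at that angle.
- **Toggle:** it is over to the red side, within about 2 px of where the off position should be.
- **Spray can, screwdriver, oil bottle:** I steered clear of all three and felt no contact, but I did not measure their positions at the end.

**What went less well:** the rod slipped in the first grip and stopped at about 0.8 rad, so I gripped it again twice. The wrist-camera readings of its angle differed by up to 0.13 rad until I looked from overhead.

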